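Lock a block into the mortising jig with its drop-bar gate

TASK

Lay the loose thick wooden block lengthwise in the channel of the mortising jig and let go of it. Then lock it in: raise the gate's drop bar by its black knob, swing the gate shut with the bar passing over the catch, press just firmly enough that the bar drops down behind the catch, and let go. Do not bruise the block by pressing much harder than that, do not force the bar against the catch, and leave the other things on the bench where they lie.

Things in the scene. Friction and masses are not known exactly. Their poses are not given: they have to be found in the camera images.
- jig: Shop-made mortising jig, fixed to the bench: plywood base 290 x 300 x 18 mm. Origin at the centre of its underside; x points from the gate to the back stop, y along the shut gate towards its hinge, z up. On the base lies the stop board (top at z 24 mm), with back stop, guide strips and catch in one. It slides along x and was set by hand, up to 4 mm either way: this setting is not measured.
- channel (a point): Floor of the channel (z 24 mm in the jig's frame), on its middle line, below the centre of a block pushed home at the stop board's middle setting; axes as the jig's. The channel runs along x between two guide strips 8 mm high and 68 mm apart. The back stop is a dark cleat 40 mm high above this floor, its face 45 mm ahead (+x), up to 4 mm more or less by the stop board's setting.
- catch_nominal (a point): Catch at the stop board's middle setting: centre of the upper inner edge of its steel lip (z 58 mm in the jig's frame); axes as the jig's. The true lip is up to 4 mm off along x, together with the back stop. Lip 7 mm thick, 26 mm wide, standing 12 mm above the level bar's lower edge; the shut bar comes to lie behind it (+x), the plunger pushing it back against the lip.
- hinge (a point): On the gate's upright hinge axis, 48.5 mm above the bench; axes as the jig's (fixed). The gate turns about this axis.
- block_centre (a point): Centre (half-way up) of the loose brown wooden block, 62 (x) x 90 (y) x 38 (z) mm, about 0.1 kg. In the jig it lies with its 90 mm length along the channel, centre 19 mm above the floor. Grip it across its 62 mm sides, above the guide strips. It may be left up to 20 mm short of the back stop: the gate's plunger slides it home.
- gate (a joint): Angle of the gate, rad: 0 = parallel to the jig's y axis, positive = swung open to the jig's -x side (clockwise seen from above as it opens). Hardwood, reaching 176 mm from the hinge axis, 22 mm thick, top 70 mm above the bench. Turns easily and stays where it is left. Latched on the block it stands at about -0.02 to +0.02, depending on the stop board's setting.
- bar (a joint): Angle of the steel drop bar, rad: 0 = level on its rest pin, positive = free end raised (to 0.35). Falls by its own weight (0.2 kg). It pivots on the gate's outer face 50 mm from the hinge axis, 15 mm in front of the gate's middle plane, 54 mm above the bench. 6 mm thick, 16 mm high. It passes over the lip when raised 0.1 or more; lowered on top of the lip it stays up at about 0.08.
- knob (a point): Centre of the black upright knob on the drop bar, 18 mm thick, its top 19 mm above this point. 120 mm from the bar's pivot along the bar and 47 mm above it: 101 mm above the bench with the bar level, 31 mm above the gate's top, 170 mm from the hinge axis. Turns with bar and gate; x is the gate's normal (towards the block), y along the gate to its hinge.
- nose: Free end of the drop bar, which goes behind the catch: 6 x 42 x 16 mm, origin at its centre, 207 mm from the hinge axis along the gate; axes as the knob's.
- plunger: Rubber-tipped spring plunger, 20 mm across, in the gate's inner face 140 mm from the hinge axis, 43 mm above the bench. Tip 18 mm off the face, 7 mm past this origin along x (the gate's normal); yields 1 mm for every 4 N, up to 12 mm. Latched, it squeezes the block with 6 to 18 N by the stop board's setting; more than 25 N bruises the wood.
- wax_tin: Round wax tin, 95 mm across, 33 mm high, loose; origin under its centre. Leave alone.
- chisel: Bench chisel with wooden handle, 275 mm long along y, loose, left of the jig. Leave alone.
- mallet: Wooden mallet, 251 mm long along y, loose, left of the jig; head 110 x 62 x 62 mm. Leave alone.
- pencil: Flat red carpenter's pencil, 161 mm long along y, loose, on the right of the bench. Leave alone.
Things that resemble listed ones, but are neither listed nor needed, are in the scene too. What is shaped like the part that bears block_centre but red is not meant.

How it is judged:
By the outcome, as a careful person would: the job done as asked, in the order asked, and still so for the second after the job is handed in, with the robot touching nothing.
It also fails if it takes over 72 s, if anything falls off the work surface, if the arm or the gripper's body presses on something with over 40 N, if the wrist force passes 120 N, or if a joint passes its speed limit or range.

ROBOT

A 6-joint arm with a two-finger parallel gripper is mounted at the origin on a cart in front of the work surface, level with it; the furniture and walls round the work are solid. World frame = base frame: x ahead of the robot, y to its left, z up, the work surface at z = 0. Lengths are in mm, angles in rad, forces in N, time in s.
With the tool pointing down it reaches from about 350 to 775 mm from the base axis. Payload 7.3 kg.
Tool frame: the origin (TCP) lies at the very end of the fingers, on their centre line; the grasp point (between the pads) lies 19 mm behind it; z points along the fingers, y is the line along which they close (so a half turn about z gives the same grasp; the last joint's range is limited). The gripper opens to 92 mm and grips with 3 to 60 N. Pads are 19 mm wide; open, the fingers measure 130 mm over their backs; the gripper's body (75 mm by 190 mm) begins 47 mm behind the grasp point.
Start: joints at [-1.417, 0.342, 1.524, -0, 1.275, -0.146], TCP at [155.07, -501.596, 226.741] pointing down, gripper open.
Joint ranges: [-2.53, 2.53], [-0.77, 2.02], [0.04, 2.7], [-1, 4.14], [0.28, 2.66], [-3.11, 3.11]. Speed limits (rad/s): [2.57, 2.57, 3.14, 3.14, 3.14, 3.14].

INTERFACE

Orientations are given as [roll, pitch, yaw] about the fixed x, y, z axes, in that order (R = Rz(yaw) Ry(pitch) Rx(roll)).
In Python, from plant import * gives the robot as it stands.
- The arm moves only by the tool arm_command, never from a script. Its arguments are lists of equal length, an entry for each row: "gripper": the finger opening in mm, from 0 to 91.8; "dp": the shift along the tool's x, y, z in units of 25 mm (1.0 is 25 mm), a list of three; "twist": the turn about the tool's z in units of 5 degrees (1.0 is 5 degrees). A call has exactly 5 rows; each row shifts and turns the commanded pose from where the row before left it, along the tool's axes as they then stand; what a row does not reach is not made up. A row lasts 1/8 s, in which the tool goes at most 62.5 mm and 10.7 degrees, less where a joint would pass 70% of its speed; a pose out of reach is approached as far as the arm can. A call is refused whole if a number of a shift passes 1 or a number of a turn 1, either way. A call with a gripper value outside its range is refused whole. The fingers move at their own pace and stop on an object; the grip force is fixed at half the most. Time passes only in rows, so rows that do not move let the fingers close, or fill a call up. It gives the time, the measured TCP pose, the force, the opening and the grip force at its end, in the units of the state.
- get_obs(): the state, without advancing time (a new reading comes with each control period).
- capture(name): name is "scene" or "top" or "wrist"; returns the picture (400x640x3 uint8, red, green, blue); there is no depth.
- get_calibration(name): a dict with "mtx" (3x3 intrinsics, pixels), "dist_coeffs" ([k1, k2, p1, p2, k3] as OpenCV has them; the pictures are not rectified), "position" and "attitude" of the camera in the world; the wrist camera has in their place "mount" (4x4, takes a point from camera to tool coordinates, whose origin is the TCP and whose axes are the flange's). Camera axes: x right, y down, z forward; pixel columns grow to the right and rows downward; lengths in mm; the calibration is good to about 2 mm. A picture is of the moment at which its call begins: read the wrist's pose just before it. get_calibration takes no time and is no camera call.
- close_job(): hands the job in; it is judged then, once.
The state is a dict: "time": time; "joint_positions": joint angles; "dq": joint speeds; "tau": joint torques, N m; "tool_pos": TCP position; "tcp_rot": TCP orientation; "contact_force": force on the tool from outside, world axes, zero at the start; "moment": the same for the moment, N m; "grip_width": finger opening in mm; "finger_force": force on a finger pad.
Only numpy, scipy, OpenCV 4.12 (cv2) and the standard library are available. Lean on these libraries where they do the work, as an engineer would, in place of code of your own. Each camera call takes 0.05 s, during which the arm holds its last target. There are 200 camera calls.

## Working session

There is one attempt and no reset: what is moved stays moved. The work goes in short steps, Python scripts to look and compute and a tool call to move; the robot and the scene stay as the last step left them, time stands still between calls to the robot, and variables do not carry over. Pictures are saved under pics/ and viewed, at most 10 in all, crops included, and the job is handed in when it is done.

Besides the shell and the picture viewer there is one more tool, called in YAML: its name, and indented under it one key for each argument. arm_command: Moves the arm, as the interface text tells. Its arguments: {"type":"object","properties":{"gripper":{"type":"array"},"dp":{"type":"array"},"twist":{"type":"array"}},"required":["gripper","dp","twist"]}

```bash
mkdir -p pics; ls; python3 - <<'E'
from plant import *
import cv2,numpy as np
o=get_obs();print({k:o[k] for k in('time','tool_pos','tcp_rot','contact_force','grip_width')})
for n in('scene','top','wrist'):
    c=get_calibration(n);print(n,c)
    if n!='wrist': cv2.imwrite(f'pics/{n}0.png',capture(n)[:,:,::-1])
E
```

```text
pics
{'time': 0.0, 'tool_pos': array([ 154.99101932, -501.18427713,  226.06111056]), 'tcp_rot': array([-3.14009977e+00, -2.15220783e-04,  2.99788486e-01]), 'contact_force': array([-0.36277651, -0.87072021,  0.43133746]), 'grip_width': 91.67385426716756}
scene {'mtx': array([[458.33267095,   0.        , 315.87321781],
       [  0.        , 458.33267095, 199.24856827],
       [  0.        ,   0.        ,   1.        ]]), 'dist_coeffs': array([-0.04964134,  0.        ,  0.        ,  0.        ,  0.        ]), 'position': array([ -96.27929118, -969.93251206,  981.16062472]), 'attitude': array([-2.22536414,  0.01482912, -0.56244433])}
top {'mtx': array([[504.55914971,   0.        , 309.31908168],
       [  0.        , 504.55914971, 199.87756957],
       [  0.        ,   0.        ,   1.        ]]), 'dist_coeffs': array([0.04630285, 0.        , 0.        , 0.        , 0.        ]), 'position': array([2.50703616e+02, 8.60008433e-01, 1.58581179e+03]), 'attitude': array([-2.94297345e+00,  2.53082063e-03, -1.55790806e+00])}
wrist {'mtx': array([[315.37870324,   0.        , 313.42705195],
       [  0.        , 315.37870324, 202.77638041],
       [  0.        ,   0.        ,   1.        ]]), 'dist_coeffs': array([-0.01457787,  0.        ,  0.        ,  0.        ,  0.        ]), 'mount': array([[-8.87776009e-04, -9.55759673e-01, -2.94147342e-01,
         8.07777672e+01],
       [ 9.99999502e-01, -9.82471773e-04,  1.74168950e-04,
        -1.78605470e-01],
       [-4.55455120e-04, -2.94147041e-01,  9.55760070e-01,
        -1.57389228e+02],
       [ 0.00000000e+00,  0.00000000e+00,  0.00000000e+00,
         1.00000000e+00]])}
```

View pics/top0.png

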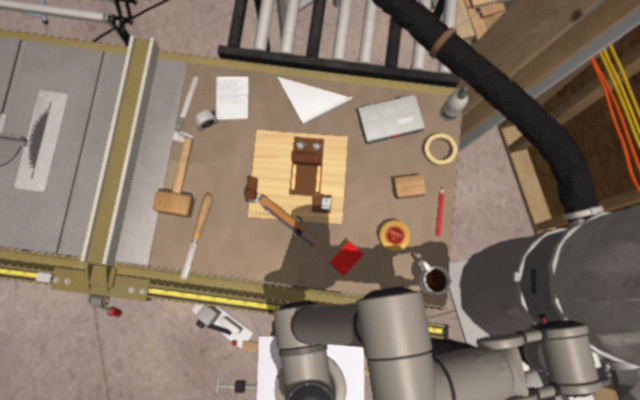

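View pics/scene0.png

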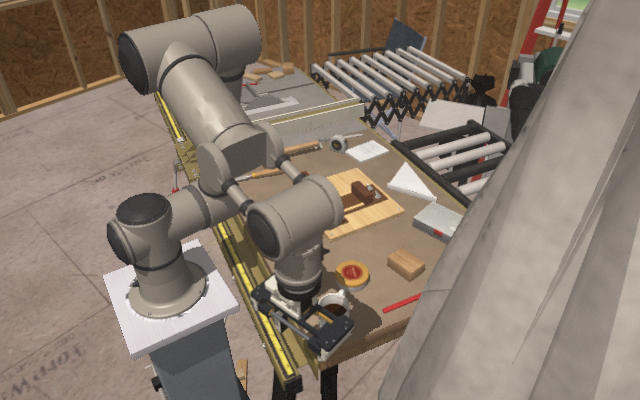

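Candidates for the block, in top pixels: brown block (408,186), red block (346,258, excluded), dark cleat (309,150, the jig's back stop) and offcuts beyond the bench (485,15). I choose (408,186) and check it in a close crop.

```bash
cat > h.py <<'E'
from plant import *
import cv2,numpy as np
from scipy.spatial.transform import Rotation as R
def cam(n,obs=None):
    c=get_calibration(n)
    if n=='wrist':
        T=np.eye(4);T[:3,:3]=R.from_euler('xyz',obs['tcp_rot']).as_matrix();T[:3,3]=obs['tool_pos'];T=T@c['mount']
        return c,T[:3,:3],T[:3,3]
    return c,R.from_euler('xyz',c['attitude']).as_matrix(),np.array(c['position'])
def ray(n,uv,z,obs=None):
    c,Rm,p=cam(n,obs)
    u=cv2.undistortPoints(np.array(uv,float).reshape(-1,1,2),c['mtx'],c['dist_coeffs'])[:,0]
    d=np.c_[u,np.ones(len(u))]@Rm.T
    return p+d*((np.array(z)-p[2])/d[:,2])[:,None]
def proj(n,P,obs=None):
    c,Rm,p=cam(n,obs);q=(np.array(P,float).reshape(-1,3)-p)@Rm
    return cv2.projectPoints(q,np.zeros(3),np.zeros(3),c['mtx'],c['dist_coeffs'])[0][:,0]
def T(v): return list(np.round(v,1))
E
python3 - <<'E'
from h import *
im=cv2.imread('pics/top0.png')
cv2.imwrite('pics/c1.png',cv2.resize(im[115:265,235:435],None,fx=4,fy=4,interpolation=cv2.INTER_CUBIC))
E
```

```text
(no output)
```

View pics/c1.png

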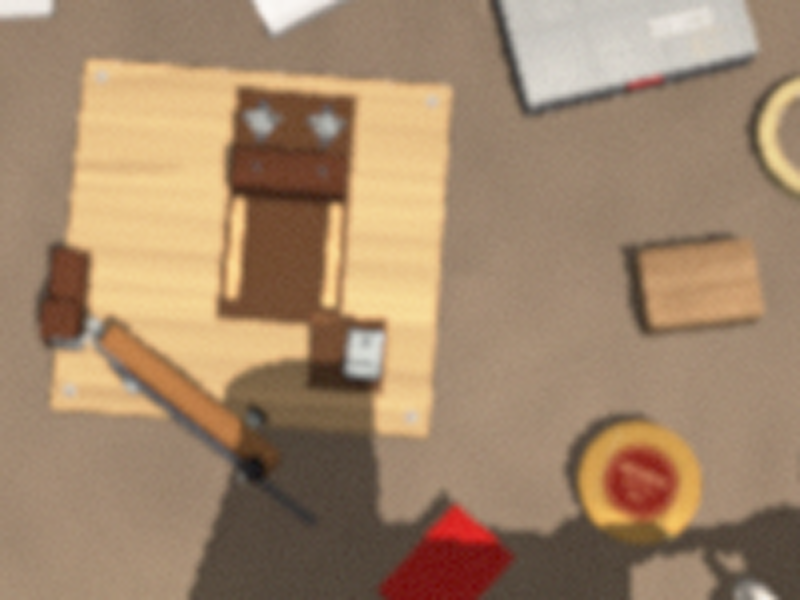

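The crop confirms the brown block, with top-face corners (640,250), (752,238), (763,313) and (650,330) in the crop. It also shows the jig corners, the gate swung open with its knob at (253,468), and the catch at (363,352).

```bash
python3 - <<'E'
from h import *
c=lambda p:(np.array(p,float)+.5)/4-.5+[235,115]
b=ray('top',c([(640,250),(752,238),(763,313),(650,330)]),38)
print('block',T(b.mean(0)),'edges',[T(b[i]-b[i-1]) for i in range(4)])
for i in range(4):
    e=b[i]-b[i-1];print(np.linalg.norm(e).round(1),np.degrees(np.arctan2(e[1],e[0])).round(1))
j=ray('top',c([(88,60),(452,85),(428,436),(52,408)]),18)
print('jig',T(j.mean(0)))
for i in range(4):
    e=j[i]-j[i-1];print(np.linalg.norm(e).round(1),np.degrees(np.arctan2(e[1],e[0])).round(1))
print('knob',ray('top',c([(253,466)]),120).round(1))
print('lip',ray('top',c([(345,328),(383,332),(380,382),(342,378)]),58).round(1))
print('strips/floor',ray('top',c([(245,197),(330,200),(320,308),(240,303)]),[32,32,32,32]).round(1))
print('gate hinge end',ray('top',c([(108,320),(100,337),(275,463)]),70).round(1))
print('hinge pin',ray('top',c([(93,330)]),70).round(1))
print('tin',ray('top',c([(640,482)]),33).round(1))
E
```

```text
block [np.float64(612.8), np.float64(-306.5), np.float64(38.0)] edges [[np.float64(64.3), np.float64(6.5), np.float64(0.0)], [np.float64(10.7), np.float64(-88.1), np.float64(0.0)], [np.float64(-60.4), np.float64(-6.7), np.float64(0.0)], [np.float64(-14.7), np.float64(88.3), np.float64(0.0)]]
64.6 5.8
88.8 -83.1
60.7 -173.7
89.5 99.4
jig [np.float64(644.7), np.float64(44.9), np.float64(18.0)]
288.1 -3.7
296.9 -93.4
289.0 176.2
296.4 86.4
knob [[452.   40.7 120. ]]
lip [[568.8 -26.9  58. ]
 [566.  -56.3  58. ]
 [526.8 -54.2  58. ]
 [529.5 -24.9  58. ]]
strips/floor [[679.8  53.2  32. ]
 [678.2 -14.6  32. ]
 [590.1  -7.6  32. ]
 [593.4  55.5  32. ]]
gate hinge end [[570.4 155.3  70. ]
 [557.  161.   70. ]
 [461.3  25.4  70. ]]
hinge pin [[562.4 166.5  70. ]]
tin [[ 455.3 -256.2   33. ]]
```

```bash
cat >> h.py <<'E'
def plan(p0,y0,wps,grip=91.8):
    """wps: list of (xyz, yaw_deg, rows); prints calls of 5 rows; tool points straight down"""
    p=np.array(p0,float);y=y0;rows=[]
    for q,yt,n in wps:
        for k in range(n):
            r=n-k;s=np.clip(np.array(q)-p,None,None)/r;a=np.radians(y)
            d=np.array([np.cos(a)*s[0]+np.sin(a)*s[1],np.sin(a)*s[0]-np.cos(a)*s[1],-s[2]])/25
            d=np.clip(np.round(d,2),-1,1);t=np.clip(np.round(-(yt-y)/r/5,2),-1,1)
            m=d*25;p=p+[np.cos(a)*m[0]+np.sin(a)*m[1],np.sin(a)*m[0]-np.cos(a)*m[1],-m[2]];y-=t*5
            rows.append((d,t))
    while len(rows)%5: rows.append((np.zeros(3),0))
    for i in range(0,len(rows),5):
        print('dp',[[float(v)+0 for v in r[0]] for r in rows[i:i+5]],'tw',[float(r[1])+0 for r in rows[i:i+5]])
    print('end',p.round(1),round(y,2))
def st():
    o=get_obs();print('t',o['time'],o['tool_pos'].round(1),np.degrees(o['tcp_rot']).round(2),'F',o['contact_force'].round(1),'w',round(o['grip_width'],1),round(o['finger_force'],1));return o
E
python3 - <<'E'
from h import *
o=st()
plan(o['tool_pos'],np.degrees(o['tcp_rot'][2]),[((613,-306.5,110),97,20),((613,-306.5,12),97,5)])
E
```

```text
t 0.1 [ 155.  -501.2  226.1] [-1.7992e+02 -1.0000e-02  1.7180e+01] F [-0.  -0.1  0.2] w 91.8 0.0
dp [[0.99, -0.1, 0.23], [0.99, -0.03, 0.23], [0.99, 0.04, 0.23], [0.99, 0.11, 0.23], [0.98, 0.17, 0.23]] tw [-0.8, -0.8, -0.8, -0.8, -0.8]
dp [[0.97, 0.24, 0.23], [0.95, 0.31, 0.23], [0.92, 0.38, 0.23], [0.89, 0.44, 0.23], [0.86, 0.5, 0.23]] tw [-0.8, -0.8, -0.8, -0.8, -0.8]
dp [[0.82, 0.56, 0.23], [0.78, 0.61, 0.24], [0.74, 0.67, 0.23], [0.69, 0.72, 0.24], [0.64, 0.76, 0.23]] tw [-0.8, -0.8, -0.8, -0.79, -0.8]
dp [[0.59, 0.81, 0.24], [0.53, 0.84, 0.23], [0.47, 0.88, 0.24], [0.4, 0.91, 0.23], [0.34, 0.94, 0.24]] tw [-0.79, -0.8, -0.79, -0.8, -0.79]
dp [[0.0, 0.0, 0.78], [0.0, 0.0, 0.78], [0.0, 0.0, 0.79], [0.0, 0.0, 0.78], [0.0, 0.0, 0.79]] tw [0.0, 0.0, 0.0, 0.0, 0.0]
end [ 613.1 -306.6   11.9] 96.98
```

arm_command:
  gripper: [91.8,91.8,91.8,91.8,91.8]
  dp:
    - [0.99,-0.1,0.1]
    - [0.99,-0.03,0.1]
    - [0.99,0.04,0.1]
    - [0.99,0.11,0.1]
    - [0.98,0.17,0.1]
  twist: [-0.8,-0.8,-0.8,-0.8,-0.8]

```text
time: 0.72
tool_pos: [270.0, -452.5, 213.8]
tcp_rot: [-3.141, -0.0, 0.651]
contact_force: [0.6, -0.3, -0.2]
grip_width: 91.5
finger_force: 0.0
```

arm_command:
  gripper: [91.8,91.8,91.8,91.8,91.8]
  dp:
    - [0.97,0.24,0.1]
    - [0.95,0.31,0.1]
    - [0.92,0.38,0.1]
    - [0.89,0.44,0.1]
    - [0.86,0.5,0.1]
  twist: [-0.8,-0.8,-0.8,-0.8,-0.8]

```text
time: 1.35
tool_pos: [384.6, -403.9, 201.2]
tcp_rot: [-3.141, -0.0, 1.0]
contact_force: [-0.3, -0.1, -0.4]
grip_width: 91.8
finger_force: 0.0
```

arm_command:
  gripper: [91.8,91.8,91.8,91.8,91.8]
  dp:
    - [0.82,0.56,0.36]
    - [0.78,0.61,0.36]
    - [0.74,0.67,0.36]
    - [0.69,0.72,0.36]
    - [0.64,0.76,0.36]
  twist: [-0.8,-0.8,-0.8,-0.8,-0.8]

```text
time: 1.98
tool_pos: [498.9, -355.3, 155.9]
tcp_rot: [-3.141, -0.0, 1.349]
contact_force: [-0.6, -0.2, -0.4]
grip_width: 92.1
finger_force: 0.0
```

arm_command:
  gripper: [91.8,91.8,91.8,91.8,91.8]
  dp:
    - [0.59,0.81,0.36]
    - [0.53,0.84,0.36]
    - [0.47,0.88,0.36]
    - [0.4,0.91,0.36]
    - [0.34,0.94,0.36]
  twist: [-0.8,-0.8,-0.8,-0.8,-0.8]

```text
time: 2.6
tool_pos: [614.3, -306.0, 110.9]
tcp_rot: [-3.141, -0.0, 1.7]
contact_force: [0.3, 0.1, -0.4]
grip_width: 91.7
finger_force: 0.0
```

```bash
python3 - <<'E'
from h import *
o=st()
im=capture('wrist');cv2.imwrite('pics/w1.png',im[:,:,::-1]);cv2.imwrite('pics/top1.png',capture('top')[:,:,::-1])
plan(o['tool_pos'],np.degrees(o['tcp_rot'][2]),[((613,-306.5,12),97,5)])
E
```

```text
t 2.6 [ 614.3 -306.   110.9] [-1.7998e+02 -1.0000e-02  9.7410e+01] F [ 0.3  0.1 -0.4] w 91.7 0.0
dp [[0.0, -0.01, 0.79], [0.0, -0.01, 0.79], [0.0, -0.01, 0.79], [-0.01, -0.01, 0.79], [0.0, -0.01, 0.8]] tw [0.02, 0.02, 0.01, 0.02, 0.01]
end [ 613.1 -306.4   11.9] 97.01
```

View pics/w1.png

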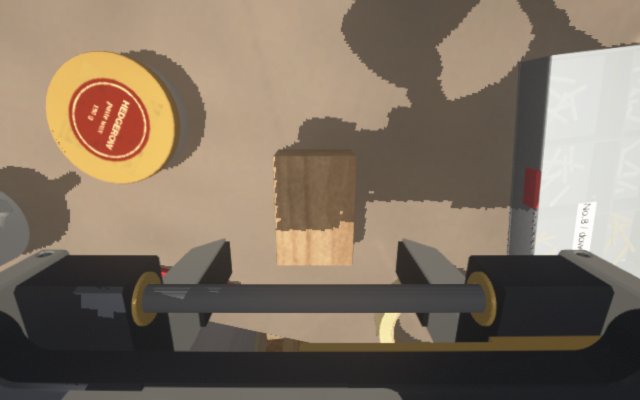

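The wrist view shows the brown block upright between the open fingers, with corners at about (275,153), (355,153), (353,265) and (275,265). I check its position against the plan.

```bash
python3 - <<'E'
from h import *
o=get_obs()
b=ray('wrist',[(275,153),(355,153),(353,265),(275,265)],38,o);print(b.round(1),b.mean(0).round(1))
for i in range(4):
    e=b[i]-b[i-1];print(np.linalg.norm(e).round(1),np.degrees(np.arctan2(e[1],e[0])).round(1))
E
```

```text
[[ 581.8 -261.1   38. ]
 [ 639.3 -253.6   38. ]
 [ 652.8 -343.1   38. ]
 [ 590.2 -351.3   38. ]] [ 616.  -302.3   38. ]
90.6 95.3
58.1 7.4
90.5 -81.4
63.2 -172.6
```

arm_command:
  gripper: [91.8,91.8,91.8,91.8,91.8]
  dp:
    - [0,0,0.79]
    - [0.05,0,0.79]
    - [0,0,0.79]
    - [0,0,0.79]
    - [0,0,0.79]
  twist: [0,0,0,0,0]

```text
time: 3.32
tool_pos: [612.8, -305.7, 12.1]
tcp_rot: [3.142, 0.0, 1.696]
contact_force: [-0.2, 0.9, -0.1]
grip_width: 91.8
finger_force: 0.0
```

arm_command:
  gripper: [50,50,50,50,50]
  dp:
    - [0,0,0]
    - [0,0,0]
    - [0,0,0]
    - [0,0,0]
    - [0,0,0]
  twist: [0,0,0,0,0]

```text
time: 3.95
tool_pos: [613.5, -305.8, 14.0]
tcp_rot: [3.14, 0.001, 1.696]
contact_force: [-0.3, 0.2, 3.8]
grip_width: 61.7
finger_force: 30.0
```

```bash
python3 - <<'E'
from h import *
o=st()
p=o['tool_pos']
E
```

```text
t 3.95 [ 613.5 -305.8   14. ] [1.7991e+02 8.0000e-02 9.7180e+01] F [-0.3  0.2  3.8] w 61.7 30.0
```

```bash
python3 - <<'E'
from h import *
im=cv2.imread('pics/top1.png')
cv2.imwrite('pics/c2.png',cv2.resize(im[125:245,240:360],None,fx=5,fy=5,interpolation=cv2.INTER_CUBIC))
E
```

```text
(no output)
```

View pics/c2.png

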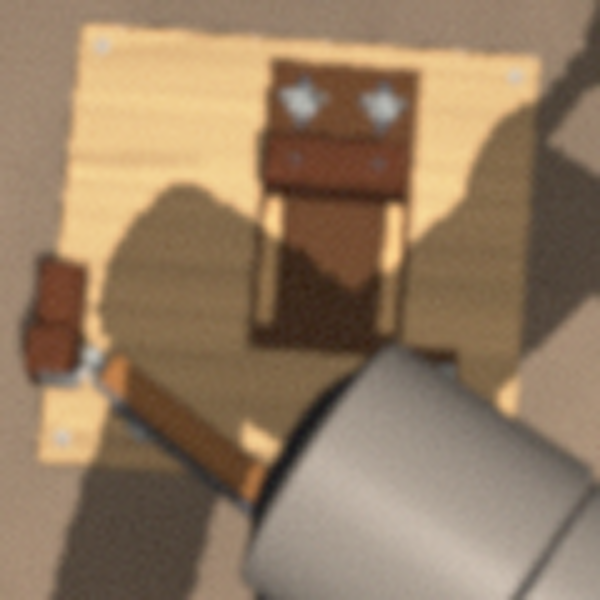

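The crop shows the cleat's front top edge from about (262,183) to (406,193). The strips' inner edges run from (281,198) to (277,328) and from (387,200) to (379,332).

```bash
python3 - <<'E'
from h import *
c=lambda p:(np.array(p,float)+.5)/5-.5+[240,125]
print('cleat top',ray('top',c([(262,183),(406,193)]),64).round(1),'cleat foot',ray('top',c([(281,197),(388,202)]),24).round(1))
print('strips',ray('top',c([(281,198),(277,328),(387,200),(379,332)]),32).round(1))
j=ray('top',c([(82,25),(540,58),(512,495),(40,462)]),18);print(j.round(1),j.mean(0))
print('board front',ray('top',c([(250,342),(400,350)]),24).round(1))
print('gate top',ray('top',c([(128,355),(108,388),(272,466),(250,497)]),70).round(1))
E
```

```text
cleat top [[679.5  64.3  64. ]
 [674.1 -25.7  64. ]] cleat foot [[681.6  53.7  24. ]
 [679.2 -14.9  24. ]]
strips [[678.8  53.4  32. ]
 [593.9  54.4  32. ]
 [678.3 -14.2  32. ]
 [592.1 -10.   32. ]]
[[ 797.5  185.6   18. ]
 [ 778.7 -112.7   18. ]
 [ 491.5  -94.6   18. ]
 [ 508.8  202.4   18. ]] [644.13801512  45.14587206  18.        ]
board front [[586.4  71.6  24. ]
 [582.4 -23.4  24. ]]
gate top [[567.4 144.2  70. ]
 [546.6 155.8  70. ]
 [499.5  54.5  70. ]
 [480.3  67.5  70. ]]
```

```bash
python3 - <<'E'
from h import *
o=st()
plan(o['tool_pos'],np.degrees(o['tcp_rot'][2]),[((613.5,-305.8,94),97,4),((623,22,94),-3.5,21)])
E
```

```text
t 3.95 [ 613.5 -305.8   14. ] [1.7991e+02 8.0000e-02 9.7180e+01] F [-0.3  0.2  3.8] w 61.7 30.0
dp [[0.0, 0.0, -0.8], [0.0, 0.0, -0.8], [0.0, 0.0, -0.8], [0.0, 0.0, -0.8], [0.62, 0.09, 0.0]] tw [0.01, 0.01, 0.01, 0.01, 0.96]
dp [[0.62, 0.04, 0.0], [0.62, -0.01, 0.0], [0.62, -0.06, 0.0], [0.61, -0.11, 0.0], [0.6, -0.17, 0.0]] tw [0.96, 0.96, 0.96, 0.96, 0.96]
dp [[0.59, -0.22, 0.0], [0.57, -0.26, 0.0], [0.54, -0.31, 0.0], [0.52, -0.35, 0.0], [0.48, -0.4, 0.0]] tw [0.96, 0.96, 0.96, 0.95, 0.96]
dp [[0.45, -0.44, 0.0], [0.41, -0.47, 0.0], [0.37, -0.5, 0.0], [0.33, -0.53, 0.0], [0.28, -0.56, 0.0]] tw [0.95, 0.96, 0.95, 0.96, 0.95]
dp [[0.24, -0.58, 0.0], [0.19, -0.6, 0.0], [0.13, -0.61, 0.0], [0.08, -0.62, 0.0], [0.04, -0.62, 0.0]] tw [0.96, 0.95, 0.96, 0.95, 0.96]
end [623.1  22.   94. ] -3.52
```

arm_command:
  gripper: [50,50,50,50,50]
  dp:
    - [0,0,-0.8]
    - [0,0,-0.8]
    - [0,0,-0.8]
    - [0,0,-0.8]
    - [0.62,0.09,0]
  twist: [0.01,0.01,0.01,0.01,0.96]

```text
time: 4.58
tool_pos: [614.4, -291.5, 96.9]
tcp_rot: [3.137, 0.004, 1.606]
contact_force: [0.2, 0.4, -1.0]
grip_width: 62.1
finger_force: 30.0
```

arm_command:
  gripper: [50,50,50,50,50]
  dp:
    - [0.62,0.04,0]
    - [0.62,-0.01,0]
    - [0.62,-0.06,0]
    - [0.61,-0.11,0]
    - [0.6,-0.17,0]
  twist: [0.96,0.96,0.96,0.96,0.96]

```text
time: 5.2
tool_pos: [615.8, -211.8, 94.7]
tcp_rot: [3.14, 0.0, 1.187]
contact_force: [1.2, -0.7, -0.2]
grip_width: 61.9
finger_force: 30.0
```

arm_command:
  gripper: [50,50,50,50,50]
  dp:
    - [0.59,-0.22,0]
    - [0.57,-0.26,0]
    - [0.54,-0.31,0]
    - [0.52,-0.35,0]
    - [0.48,-0.4,0]
  twist: [0.96,0.96,0.96,0.95,0.96]

```text
time: 5.82
tool_pos: [618.1, -133.6, 94.6]
tcp_rot: [3.14, -0.001, 0.769]
contact_force: [-0.3, -0.3, -1.6]
grip_width: 61.8
finger_force: 30.0
```

arm_command:
  gripper: [50,50,50,50,50]
  dp:
    - [0.45,-0.44,0]
    - [0.41,-0.47,0]
    - [0.37,-0.5,0]
    - [0.33,-0.53,0]
    - [0.28,-0.56,0]
  twist: [0.95,0.96,0.95,0.96,0.95]

```text
time: 6.45
tool_pos: [620.4, -55.4, 94.6]
tcp_rot: [3.141, -0.001, 0.353]
contact_force: [-0.3, 0.5, -0.5]
grip_width: 61.9
finger_force: 30.0
```

arm_command:
  gripper: [50,50,50,50,50]
  dp:
    - [0.24,-0.58,0]
    - [0.19,-0.6,0]
    - [0.13,-0.61,0]
    - [0.08,-0.62,0]
    - [0.04,-0.62,0]
  twist: [0.96,0.95,0.96,0.95,0.96]

```text
time: 7.08
tool_pos: [622.9, 22.8, 94.6]
tcp_rot: [3.141, -0.002, -0.064]
contact_force: [0.4, -1.0, -0.8]
grip_width: 61.7
finger_force: 30.0
```

```bash
python3 - <<'E'
from h import *
o=st();cv2.imwrite('pics/w2.png',capture('wrist')[:,:,::-1]);o=st()
E
```

```text
t 7.075 [622.9  22.8  94.6] [ 1.7999e+02 -1.0000e-01 -3.6800e+00] F [ 0.4 -1.  -0.8] w 61.7 30.0
t 7.125 [622.8  24.7  94.6] [-1.7995e+02 -9.0000e-02 -3.8000e+00] F [ 0.3  2.2 -0.7] w 61.8 30.0
```

View pics/w2.png

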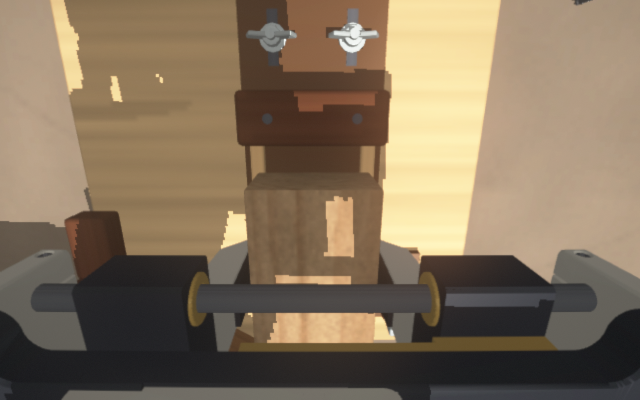

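The wrist view shows the cleat from x=236 to 389 (centre 312.5), the strips centred at about 313.5 and the block centred at 314. The block is therefore in line with the channel, with the stop ahead of it.

```bash
python3 - <<'E'
from h import *
o=st();q=dict(o);q['tool_pos']=np.array([622.9,22.8,94.6]);q['tcp_rot']=np.array([3.141,-.002,-.064])
print('cleat face top L/R',ray('wrist',[(236,140),(389,140)],64,q).round(1),'foot',ray('wrist',[(248,146),(378,146)],32,q).round(1))
print('block top front edge',ray('wrist',[(250,187),(380,187)],94.6+26,q).round(1), 'low front', ray('wrist',[(262,175),(372,175)],94.6-12,q).round(1))
E
```

```text
t 7.125 [622.8  24.7  94.6] [-1.7995e+02 -9.0000e-02 -3.8000e+00] F [ 0.3  2.2 -0.7] w 61.8 30.0
cleat face top L/R [[687.3  64.8  64. ]
 [681.4 -25.1  64. ]] foot [[680.   65.   32. ]
 [674.1 -24.9  32. ]]
block top front edge [[671.9  47.5 120.6]
 [668.2  -8.3 120.6]] low front [[669.1  48.5  82.6]
 [665.2 -11.6  82.6]]
```

arm_command:
  gripper: [50,50,50,50,50]
  dp:
    - [0,0,0.6]
    - [0,0,0.6]
    - [0,0,0.5]
    - [0,0,0.3]
    - [0,0,0.1]
  twist: [0,0,0,0,0]

```text
time: 7.75
tool_pos: [622.2, 22.1, 39.6]
tcp_rot: [3.142, 0.001, -0.062]
contact_force: [0.1, 0.2, -1.5]
grip_width: 61.6
finger_force: 30.0
```

arm_command:
  gripper: [50,50,50,50,50]
  dp:
    - [0,0,0]
    - [0,0,0.04]
    - [0,0,0.04]
    - [0,0,0]
    - [0,0,0]
  twist: [0,0,0,0,0]

```text
time: 8.38
tool_pos: [622.6, 22.3, 38.6]
tcp_rot: [3.141, -0.0, -0.061]
contact_force: [-0.2, -0.8, -0.3]
grip_width: 61.5
finger_force: 30.0
```

arm_command:
  gripper: [50,50,50,50,50]
  dp:
    - [0,0,0.03]
    - [0,0,0]
    - [0,0,0.03]
    - [0,0,0]
    - [0,0,0]
  twist: [0,0,0,0,0]

```text
time: 9.0
tool_pos: [622.7, 22.3, 38.0]
tcp_rot: [3.141, -0.001, -0.061]
contact_force: [-2.8, 1.1, 7.8]
grip_width: 62.0
finger_force: 30.0
```

arm_command:
  gripper: [91.8,91.8,91.8,91.8,91.8]
  dp:
    - [0,0,0]
    - [0,0,0]
    - [0,0,0]
    - [0,0,-0.3]
    - [0,0,-0.8]
  twist: [0,0,0,0,0]

```text
time: 9.62
tool_pos: [621.8, 22.3, 64.1]
tcp_rot: [3.142, 0.002, -0.061]
contact_force: [-0.1, 0.4, -0.4]
grip_width: 91.9
finger_force: 0.0
```

arm_command:
  gripper: [91.8,91.8,91.8,91.8,91.8]
  dp:
    - [0,0,-1]
    - [0,0,-1]
    - [0,0,-1]
    - [0,0,-1]
    - [0,0,-1]
  twist: [0,0,0,0,0]

```text
time: 10.25
tool_pos: [622.5, 22.3, 190.9]
tcp_rot: [3.141, -0.001, -0.061]
contact_force: [-0.2, 0.3, -0.6]
grip_width: 91.8
finger_force: 0.0
```

```bash
python3 - <<'E'
from h import *
o=st()
plan(o['tool_pos'],np.degrees(o['tcp_rot'][2]),[((417,-8,190),54,15)])
E
```

```text
t 10.25 [622.5  22.3 190.9] [ 1.7999e+02 -3.0000e-02 -3.5200e+00] F [-0.2  0.3 -0.6] w 91.8 0.0
dp [[-0.54, 0.11, 0.0], [-0.55, 0.08, 0.0], [-0.55, 0.04, 0.0], [-0.55, 0.0, 0.0], [-0.55, -0.03, 0.0]] tw [-0.77, -0.77, -0.77, -0.77, -0.77]
dp [[-0.55, -0.07, 0.0], [-0.54, -0.11, 0.0], [-0.54, -0.14, 0.0], [-0.53, -0.18, 0.0], [-0.51, -0.21, 0.01]] tw [-0.77, -0.76, -0.77, -0.76, -0.77]
dp [[-0.5, -0.25, 0.0], [-0.48, -0.28, 0.01], [-0.46, -0.31, 0.0], [-0.43, -0.34, 0.01], [-0.41, -0.37, 0.0]] tw [-0.76, -0.77, -0.76, -0.77, -0.76]
end [417.1  -7.9 190.1] 53.98
```

arm_command:
  gripper: [91.8,91.8,91.8,91.8,91.8]
  dp:
    - [-0.54,0.11,0]
    - [-0.55,0.08,0]
    - [-0.55,0.04,0]
    - [-0.55,0,0]
    - [-0.55,-0.03,0]
  twist: [-0.77,-0.77,-0.77,-0.77,-0.77]

```text
time: 10.88
tool_pos: [553.8, 12.3, 190.0]
tcp_rot: [3.141, -0.001, 0.277]
contact_force: [0.7, -0.6, -0.7]
grip_width: 91.6
finger_force: 0.0
```

arm_command:
  gripper: [91.8,91.8,91.8,91.8,91.8]
  dp:
    - [-0.55,-0.07,0]
    - [-0.54,-0.11,0]
    - [-0.54,-0.14,0]
    - [-0.53,-0.18,0]
    - [-0.51,-0.21,0]
  twist: [-0.77,-0.77,-0.77,-0.77,-0.77]

```text
time: 11.5
tool_pos: [485.3, 1.9, 190.0]
tcp_rot: [3.141, -0.001, 0.613]
contact_force: [0.1, 0.3, 0.1]
grip_width: 92.0
finger_force: 0.0
```

arm_command:
  gripper: [91.8,91.8,60,45,45]
  dp:
    - [-0.5,-0.25,0]
    - [-0.48,-0.28,0]
    - [-0.46,-0.31,0]
    - [-0.43,-0.34,0]
    - [-0.41,-0.37,0]
  twist: [-0.77,-0.77,-0.77,-0.77,-0.77]

```text
time: 12.12
tool_pos: [416.8, -8.2, 190.0]
tcp_rot: [3.141, -0.0, 0.949]
contact_force: [0.3, 0.1, 0.5]
grip_width: 66.5
finger_force: 0.0
```

```bash
python3 - <<'E'
from h import *
st();capture('scene');o=st();cv2.imwrite('pics/w3.png',capture('wrist')[:,:,::-1])
np.save('o3.npy',np.r_[o['tool_pos'],o['tcp_rot']]);st()
E
```

```text
t 12.125 [416.8  -8.2 190. ] [ 1.7995e+02 -2.0000e-02  5.4350e+01] F [0.3 0.1 0.5] w 66.5 0.0
t 12.175 [415.2  -8.1 189.8] [-1.7997e+02  4.0000e-02  5.4510e+01] F [-1.4 -0.7 -0.1] w 62.5 0.0
t 12.225 [416.3  -8.2 190. ] [179.98   0.    54.24] F [ 0.5 -0.2  0.3] w 58.0 0.0
```

View pics/w3.png

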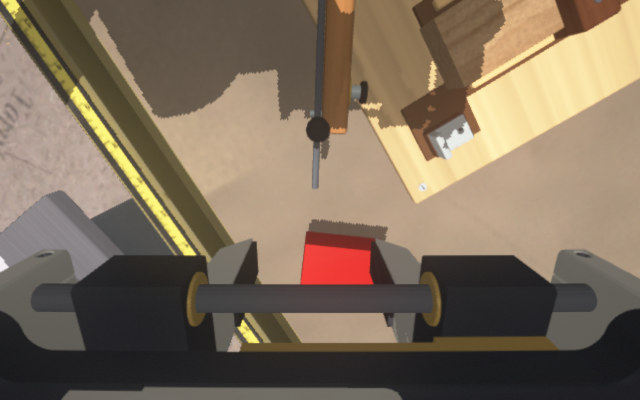

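The wrist view shows the knob top at about (318,129) and the bar from (316,187) up to (321,5). The gate's end is at (330..346,133), the plunger at (362,92) and the steel catch at (452,137); the block lies in the channel at the upper right.

```bash
python3 - <<'E'
from h import *
a=np.load('o3.npy');o=dict(tool_pos=a[:3],tcp_rot=a[3:]);o['tool_pos']=np.array([416.5,-8.2,190.])
o['tcp_rot'][2]=.948
K=ray('wrist',[(318,129)],120,o)[0];print('knob',K.round(1))
g=ray('wrist',[(330,133),(346,133),(327,10),(353,10)],70,o);print('gate',g.round(1))
for i,j in((2,0),(3,1)):
    e=g[j]-g[i];print(np.degrees(np.arctan2(e[1],e[0])))
n=ray('wrist',[(316,187),(321,20)],62,o);e=n[0]-n[1];print('bar',n.round(1),np.degrees(np.arctan2(e[1],e[0])))
l=ray('wrist',[(467,122),(474,139),(446,160),(430,132)],58,o);print('catch quad',l.round(1))
E
```

```text
knob [457.4  42.4 120. ]
gate [[462.4  30.4  70. ]
 [473.6  22.3  70. ]
 [514.2 108.8  70. ]
 [530.7  97.   70. ]]
-123.46157456259643
-127.38123675766629
bar [[423.5  -3.3  62. ]
 [507.6 107.3  62. ]] -127.26402934222872
catch quad [[567.3 -34.2  58. ]
 [565.5 -51.3  58. ]
 [535.5 -53.4  58. ]
 [536.  -22.5  58. ]]
```

```bash
python3 - <<'E'
from h import *
o=st()
plan(o['tool_pos'],np.degrees(o['tcp_rot'][2]),[((456.8,42.2,170),54,5),((456.8,42.2,88),54,5)])
E
```

```text
t 12.225 [416.3  -8.2 190. ] [179.98   0.    54.24] F [ 0.5 -0.2  0.3] w 58.0 0.0
dp [[0.52, 0.03, 0.16], [0.52, 0.03, 0.16], [0.51, 0.02, 0.16], [0.52, 0.03, 0.16], [0.51, 0.02, 0.16]] tw [0.01, 0.01, 0.01, 0.01, 0.01]
dp [[0.0, 0.0, 0.66], [0.0, 0.0, 0.65], [0.0, 0.0, 0.66], [0.0, 0.0, 0.65], [0.0, 0.0, 0.66]] tw [0.0, 0.0, 0.0, 0.0, 0.0]
end [456.7  42.2  88. ] 53.99
```

arm_command:
  gripper: [45,45,45,45,45]
  dp:
    - [0.52,0.03,0.16]
    - [0.52,0.03,0.16]
    - [0.52,0.03,0.16]
    - [0.52,0.03,0.16]
    - [0.51,0.02,0.16]
  twist: [0,0,0,0,0]

```text
time: 12.85
tool_pos: [458.4, 43.2, 169.0]
tcp_rot: [-3.141, 0.0, 0.947]
contact_force: [-0.4, -0.5, 0.7]
grip_width: 45.1
finger_force: 0.0
```

arm_command:
  gripper: [45,45,45,45,45]
  dp:
    - [0,0,0.66]
    - [0,0,0.65]
    - [0,0,0.66]
    - [0,0,0.65]
    - [0,0,0.66]
  twist: [0,0,0,0,0]

```text
time: 13.48
tool_pos: [458.2, 42.7, 86.7]
tcp_rot: [3.141, 0.0, 0.946]
contact_force: [0.3, -0.3, 0.3]
grip_width: 45.2
finger_force: 0.0
```

arm_command:
  gripper: [10,10,10,10,10]
  dp:
    - [0,0,0]
    - [0,0,0]
    - [0,0,0]
    - [0,0,0]
    - [0,0,0]
  twist: [0,0,0,0,0]

```text
time: 14.1
tool_pos: [458.2, 42.3, 87.9]
tcp_rot: [3.141, -0.001, 0.946]
contact_force: [0.1, 0.5, 4.2]
grip_width: 16.6
finger_force: 30.0
```

```bash
python3 - <<'E'
from h import *
o=st()
E
```

```text
t 14.1 [458.2  42.3  87.9] [ 1.7994e+02 -3.0000e-02  5.4220e+01] F [0.1 0.5 4.2] w 16.6 30.0
```

arm_command:
  gripper: [10,10,10,10,10]
  dp:
    - [0.06,0,-0.14]
    - [0.07,0,-0.14]
    - [0.15,0,-0.28]
    - [0.17,0,-0.27]
    - [0,0,0]
  twist: [0,0,0,0,0]

```text
time: 14.72
tool_pos: [464.1, 51.3, 108.9]
tcp_rot: [-3.142, 0.001, 0.947]
contact_force: [-4.4, -5.0, 0.3]
grip_width: 17.0
finger_force: 30.0
```

```bash
python3 - <<'E'
from h import *
o=st()
cv2.imwrite('pics/s4.png',capture('scene')[:,:,::-1]);cv2.imwrite('pics/w4.png',capture('wrist')[:,:,::-1]);st()
E
```

```text
t 14.725 [464.1  51.3 108.9] [-1.800e+02  7.000e-02  5.427e+01] F [-4.4 -5.   0.3] w 17.0 30.0
t 14.825 [464.   51.2 108.7] [-1.7999e+02  8.0000e-02  5.4260e+01] F [-4.1 -3.7  0.3] w 17.0 30.0
```

View pics/w4.png

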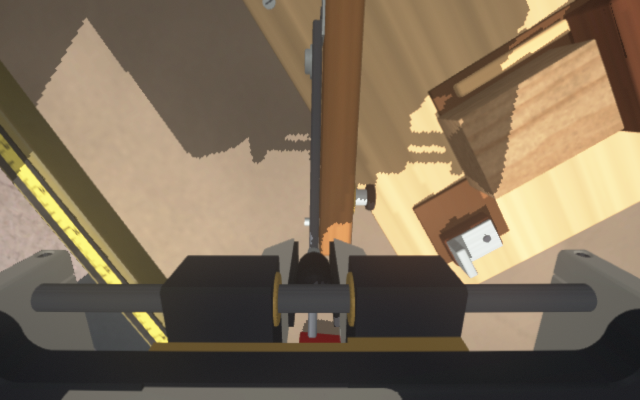

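The wrist view shows the knob between the pads at about (314,265), the bar raised and the block lying in the channel. At the catch, the lip is the outer strip at (465,262), with the lower plate behind it.

```bash
cat >> h.py <<'E'
H=np.array([567.5,170.3]);YJ=-3.55
def kn(g,al,no,z):
    a=np.radians(YJ-90)-g; d=np.array([np.cos(a),np.sin(a)]); n=np.array([d[1],-d[0]])
    return (*(H+al*d+no*n),z), np.degrees(a)+180
def gf(o):
    from scipy.optimize import brentq
    v=o['tool_pos'][:2]-H; f=lambda g:(np.array(kn(g,158,13.7,0)[0][:2])-H)
    g=brentq(lambda g:np.cross(f(g),v),-.4,1.); return g,np.linalg.norm(v)
E
python3 - <<'E' 2>/dev/null
from h import *
o=st();print(kn(.5655,158,13.7,108.7),gf(o))
w=[]
for g in np.linspace(.5655,.09,21)[1:]:
    q,y=kn(g,158,13.7,108.8);w.append((q,y,1))
plan(o['tool_pos'],np.degrees(o['tcp_rot'][2]),w)
E
```

```text
t 14.825 [464.   51.2 108.7] [-1.7999e+02  8.0000e-02  5.4260e+01] F [-4.1 -3.7  0.3] w 17.0 30.0
((np.float64(463.64936085140255), np.float64(50.43868535499956), 108.7), np.float64(54.04923668535196)) (0.567142098751353, np.float64(157.8023796312972))
dp [[-0.04, 0.16, -0.01], [-0.02, 0.15, 0.0], [-0.01, 0.15, 0.0], [-0.01, 0.15, 0.0], [-0.01, 0.15, 0.0]] tw [-0.23, -0.27, -0.28, -0.27, -0.27]
dp [[-0.01, 0.15, 0.0], [-0.01, 0.15, 0.0], [-0.01, 0.15, 0.0], [-0.01, 0.15, 0.0], [-0.02, 0.15, 0.0]] tw [-0.27, -0.28, -0.27, -0.27, -0.27]
dp [[-0.01, 0.15, 0.0], [-0.01, 0.15, 0.0], [-0.01, 0.15, 0.0], [-0.01, 0.15, 0.0], [-0.01, 0.15, 0.0]] tw [-0.27, -0.28, -0.27, -0.27, -0.27]
dp [[-0.01, 0.15, 0.0], [-0.01, 0.15, 0.0], [-0.02, 0.15, 0.0], [-0.01, 0.16, 0.0], [-0.01, 0.15, 0.0]] tw [-0.28, -0.27, -0.27, -0.27, -0.28]
end [530.1  16.1 108.9] 81.31
```

arm_command:
  gripper: [10,10,10,10,10]
  dp:
    - [-0.04,0.16,0]
    - [-0.02,0.15,0]
    - [-0.01,0.15,0]
    - [-0.01,0.15,0]
    - [-0.01,0.15,0]
  twist: [-0.23,-0.27,-0.28,-0.27,-0.27]

```text
time: 15.45
tool_pos: [479.1, 38.8, 108.2]
tcp_rot: [-3.141, 0.001, 1.063]
contact_force: [-4.4, -4.6, 0.3]
grip_width: 17.0
finger_force: 30.0
```

arm_command:
  gripper: [10,10,10,10,10]
  dp:
    - [-0.01,0.15,0]
    - [-0.01,0.15,0]
    - [-0.01,0.15,0]
    - [-0.01,0.15,0]
    - [-0.02,0.15,0]
  twist: [-0.27,-0.28,-0.27,-0.27,-0.27]

```text
time: 16.08
tool_pos: [495.4, 28.8, 108.3]
tcp_rot: [3.141, 0.001, 1.182]
contact_force: [-3.9, -3.7, 0.6]
grip_width: 16.7
finger_force: 30.0
```

arm_command:
  gripper: [10,10,10,10,10]
  dp:
    - [-0.01,0.15,0]
    - [-0.01,0.15,0]
    - [-0.01,0.15,0]
    - [-0.01,0.15,0]
    - [-0.01,0.15,0]
  twist: [-0.27,-0.28,-0.27,-0.27,-0.27]

```text
time: 16.7
tool_pos: [512.8, 21.0, 108.4]
tcp_rot: [3.141, 0.001, 1.301]
contact_force: [-3.9, -7.3, 1.3]
grip_width: 17.2
finger_force: 30.0
```

arm_command:
  gripper: [10,10,10,10,10]
  dp:
    - [-0.01,0.15,0]
    - [-0.01,0.15,0]
    - [-0.02,0.15,0]
    - [-0.01,0.15,0]
    - [-0.01,0.15,0]
  twist: [-0.28,-0.27,-0.27,-0.27,-0.28]

```text
time: 17.32
tool_pos: [531.0, 15.2, 108.5]
tcp_rot: [3.14, 0.002, 1.42]
contact_force: [-3.5, -6.4, 1.9]
grip_width: 16.6
finger_force: 30.0
```

```bash
python3 - <<'E' 2>/dev/null
from h import *
o=st();cv2.imwrite('pics/w5.png',capture('wrist')[:,:,::-1]);o=st();print(gf(o))
w=[]
for g in np.linspace(.087,.03,11)[1:]:
    q,y=kn(g,158,13.7,108.8);w.append((q,y,1))
plan(o['tool_pos'],np.degrees(o['tcp_rot'][2]),w)
E
```

```text
t 17.325 [531.   15.2 108.5] [1.7993e+02 9.0000e-02 8.1380e+01] F [-3.5 -6.4  1.9] w 16.6 30.0
t 17.375 [531.5  15.1 108.5] [1.799e+02 9.000e-02 8.144e+01] F [-2.6 -5.9  1.3] w 16.8 30.0
(0.07972192129252116, np.float64(159.33114055601402))
dp [[0.03, -0.01, -0.01], [0.0, 0.04, 0.0], [-0.01, 0.03, 0.0], [0.0, 0.04, 0.0], [0.0, 0.04, 0.0]] tw [-0.07, -0.07, -0.06, -0.07, -0.06]
dp [[0.0, 0.03, 0.0], [-0.01, 0.04, 0.0], [0.0, 0.03, 0.0], [0.0, 0.04, 0.0], [-0.01, 0.04, 0.0]] tw [-0.07, -0.06, -0.07, -0.06, -0.07]
end [539.4  14.1 108.8] 84.74
```

View pics/w5.png

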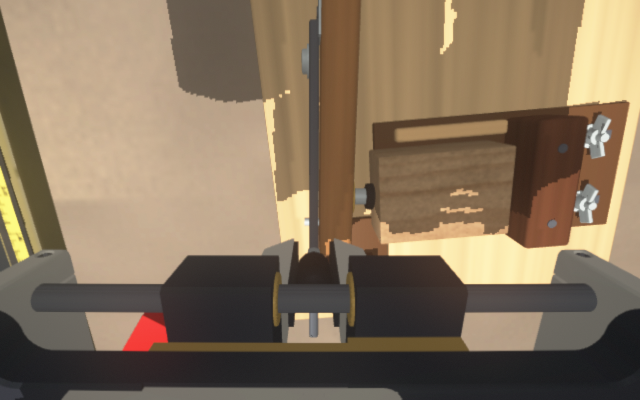

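The wrist view shows the plunger (370,196) just meeting the block's end, the block straight in the channel with the cleat ahead at x≈515, and the knob still held.

arm_command:
  gripper: [10,10,10,10,10]
  dp:
    - [-0.01,0.04,0]
    - [-0.01,0.04,0]
    - [-0.01,0.04,0]
    - [-0.01,0.04,0]
    - [-0.01,0.04,0]
  twist: [-0.07,-0.07,-0.07,-0.07,-0.07]

```text
time: 18.0
tool_pos: [535.5, 14.0, 108.3]
tcp_rot: [3.141, 0.001, 1.45]
contact_force: [-2.9, -4.3, -0.4]
grip_width: 16.8
finger_force: 30.0
```

```bash
python3 - <<'E' 2>/dev/null
from h import *
o=st();print(gf(o));[capture('wrist') for _ in '12'];o=st();print(gf(o))
E
```

```text
t 18.0 [535.5  14.  108.3] [1.7996e+02 4.0000e-02 8.3080e+01] F [-2.9 -4.3 -0.4] w 16.8 30.0
(0.05346311252789877, np.float64(159.58949353475208))
t 18.1 [535.6  13.9 108.3] [1.7995e+02 4.0000e-02 8.3060e+01] F [-2.  -5.6 -0.3] w 16.8 30.0
(0.05289626294376862, np.float64(159.58989817196738))
```

arm_command:
  gripper: [10,10,10,10,10]
  dp:
    - [0,0.04,0]
    - [0,0.04,0]
    - [0,0.04,0]
    - [0,0,0]
    - [0,0,0]
  twist: [-0.07,-0.07,-0.07,0,0]

```text
time: 18.73
tool_pos: [538.5, 13.4, 108.4]
tcp_rot: [3.141, 0.001, 1.468]
contact_force: [-2.2, -6.2, 0.7]
grip_width: 17.3
finger_force: 30.0
```

arm_command:
  gripper: [10,10,10,10,10]
  dp:
    - [0,0.04,0]
    - [0,0.04,0]
    - [0,0,0]
    - [0,0,0]
    - [0,0,0]
  twist: [-0.07,-0.07,0,0,0]

```text
time: 19.35
tool_pos: [540.6, 13.1, 108.5]
tcp_rot: [3.14, 0.001, 1.48]
contact_force: [-3.5, -6.5, 0.5]
grip_width: 17.2
finger_force: 30.0
```

arm_command:
  gripper: [10,10,10,10,10]
  dp:
    - [0,0.04,0]
    - [0,0,0]
    - [0,0,0]
    - [0,0,0]
    - [0,0,0]
  twist: [-0.07,0,0,0,0]

```text
time: 19.98
tool_pos: [541.6, 12.9, 108.5]
tcp_rot: [3.14, 0.001, 1.486]
contact_force: [-2.9, -6.4, 1.3]
grip_width: 17.1
finger_force: 30.0
```

arm_command:
  gripper: [10,10,10,10,10]
  dp:
    - [0,0.04,0]
    - [0,0,0]
    - [0,0,0]
    - [0,0,0]
    - [0,0,0]
  twist: [-0.07,0,0,0,0]

```text
time: 20.6
tool_pos: [542.6, 12.7, 108.5]
tcp_rot: [3.14, 0.002, 1.492]
contact_force: [-3.4, -7.2, 0.9]
grip_width: 17.1
finger_force: 30.0
```

```bash
python3 - <<'E' 2>/dev/null
from h import *
o=st();print(gf(o))
F=[get_obs()['contact_force'] for _ in range(3)];print(F)
E
```

```text
t 20.6 [542.6  12.7 108.5] [1.7993e+02 9.0000e-02 8.5510e+01] F [-3.4 -7.2  0.9] w 17.1 30.0
(0.008427075284268642, np.float64(159.52738869143352))
[array([-3.41331755, -7.16660017,  0.9256382 ]), array([-3.41331755, -7.16660017,  0.9256382 ]), array([-3.41331755, -7.16660017,  0.9256382 ])]
```

arm_command:
  gripper: [10,10,10,10,10]
  dp:
    - [0,0.04,0]
    - [0,0,0]
    - [0,0,0]
    - [0,0,0]
    - [0,0,0]
  twist: [-0.07,0,0,0,0]

```text
time: 21.22
tool_pos: [543.6, 12.6, 108.6]
tcp_rot: [3.14, 0.002, 1.499]
contact_force: [-3.1, -7.4, 0.5]
grip_width: 17.3
finger_force: 30.0
```

arm_command:
  gripper: [10,10,10,10,10]
  dp:
    - [0,0.04,0]
    - [0,0,0]
    - [0,0,0]
    - [0,0,0]
    - [0,0,0]
  twist: [-0.07,0,0,0,0]

```text
time: 21.85
tool_pos: [544.4, 12.5, 108.5]
tcp_rot: [3.141, 0.002, 1.505]
contact_force: [-5.1, -6.9, 2.6]
grip_width: 17.0
finger_force: 30.0
```

arm_command:
  gripper: [10,10,10,10,10]
  dp:
    - [0,0.04,0]
    - [-0.05,0,0.09]
    - [-0.06,0,0.09]
    - [-0.06,0,0.09]
    - [0,0,0]
  twist: [-0.07,0,0,0,0]

```text
time: 22.48
tool_pos: [544.7, 8.6, 101.7]
tcp_rot: [-3.141, 0.001, 1.51]
contact_force: [-5.3, -5.8, 4.1]
grip_width: 17.2
finger_force: 30.0
```

arm_command:
  gripper: [10,10,10,10,10]
  dp:
    - [0,0.04,0]
    - [0,0,0]
    - [0,0,0]
    - [0,0,0]
    - [0,0,0]
  twist: [-0.07,0,0,0,0]

```text
time: 23.1
tool_pos: [545.3, 8.5, 101.7]
tcp_rot: [-3.14, 0.001, 1.516]
contact_force: [-7.6, -6.7, 4.5]
grip_width: 16.9
finger_force: 30.0
```

```bash
python3 - <<'E' 2>/dev/null
from h import *
o=st();print(gf(o))
E
```

```text
t 23.1 [545.3   8.5 101.7] [-1.7993e+02  5.0000e-02  8.6880e+01] F [-7.6 -6.7  4.5] w 16.9 30.0
(-0.011858684264259832, np.float64(163.2957225860932))
```

arm_command:
  gripper: [10,10,10,10,10]
  dp:
    - [0,0.03,0]
    - [-0.03,0,0.06]
    - [0,0,0]
    - [-0.03,0,0.06]
    - [0,0,0]
  twist: [-0.05,0,0,0,0]

```text
time: 23.72
tool_pos: [545.5, 7.0, 98.5]
tcp_rot: [-3.139, 0.001, 1.521]
contact_force: [-8.2, -6.5, 4.3]
grip_width: 17.1
finger_force: 30.0
```

arm_command:
  gripper: [10,10,10,10,10]
  dp:
    - [-0.02,0,0.05]
    - [0,0,0]
    - [0,0,0]
    - [0,0,0]
    - [0,0,0]
  twist: [0,0,0,0,0]

```text
time: 24.35
tool_pos: [545.5, 6.5, 97.5]
tcp_rot: [-3.14, 0.001, 1.521]
contact_force: [-7.3, -7.0, 5.2]
grip_width: 17.0
finger_force: 30.0
```

arm_command:
  gripper: [10,10,10,10,10]
  dp:
    - [-0.02,0,0.04]
    - [0,0,0]
    - [0,0,0]
    - [0,0,0]
    - [0,0,0]
  twist: [0,0,0,0,0]

```text
time: 24.98
tool_pos: [545.6, 6.3, 97.2]
tcp_rot: [-3.14, 0.0, 1.521]
contact_force: [-9.0, -5.1, 11.2]
grip_width: 17.5
finger_force: 30.0
```

arm_command:
  gripper: [10,10,10,10,10]
  dp:
    - [-0.01,0,0.02]
    - [0,0,0]
    - [0,0,0]
    - [0,0,0]
    - [0,0,0]
  twist: [0,0,0,0,0]

```text
time: 25.6
tool_pos: [545.6, 6.3, 97.1]
tcp_rot: [-3.141, 0.0, 1.521]
contact_force: [-11.0, -4.9, 13.4]
grip_width: 17.0
finger_force: 30.0
```

Fz jumped, so the bar is on top of the lip. I lift clear, press 1 mm further and probe again.

arm_command:
  gripper: [10,10,10,10,10]
  dp:
    - [0.05,0,-0.14]
    - [0,0.04,0]
    - [0,0,0]
    - [0,0,0]
    - [0,0,0]
  twist: [0,-0.07,0,0,0]

```text
time: 26.22
tool_pos: [546.0, 7.1, 98.9]
tcp_rot: [-3.138, 0.001, 1.527]
contact_force: [-8.4, -7.2, 2.1]
grip_width: 16.8
finger_force: 30.0
```

arm_command:
  gripper: [10,10,10,10,10]
  dp:
    - [-0.03,0,0.08]
    - [0,0,0]
    - [-0.02,0,0.05]
    - [0,0,0]
    - [0,0,0]
  twist: [0,0,0,0,0]

```text
time: 26.85
tool_pos: [546.1, 6.2, 97.0]
tcp_rot: [-3.139, 0.0, 1.527]
contact_force: [-11.5, -4.3, 11.7]
grip_width: 16.9
finger_force: 30.0
```

arm_command:
  gripper: [10,10,10,10,10]
  dp:
    - [0.05,0,-0.13]
    - [0,0.05,0]
    - [0,0,0]
    - [0,0,0]
    - [0,0,0]
  twist: [0,-0.08,0,0,0]

```text
time: 27.48
tool_pos: [546.5, 6.9, 98.7]
tcp_rot: [-3.136, 0.001, 1.534]
contact_force: [-10.2, -7.2, 3.2]
grip_width: 16.4
finger_force: 30.0
```

arm_command:
  gripper: [10,10,10,10,10]
  dp:
    - [-0.03,0,0.08]
    - [0,0,0]
    - [-0.02,0,0.05]
    - [0,0,0]
    - [0,0,0]
  twist: [0,0,0,0,0]

```text
time: 28.1
tool_pos: [546.8, 5.5, 95.8]
tcp_rot: [-3.137, 0.001, 1.534]
contact_force: [-9.0, -7.6, 4.7]
grip_width: 17.2
finger_force: 30.0
```

arm_command:
  gripper: [10,10,10,10,10]
  dp:
    - [0,0.02,0]
    - [-0.02,0,0.05]
    - [0,0,0]
    - [-0.02,0,0.05]
    - [0,0,0]
  twist: [-0.03,0,0,0,0]

```text
time: 28.72
tool_pos: [546.8, 4.4, 93.1]
tcp_rot: [-3.136, 0.001, 1.536]
contact_force: [-10.7, -7.5, 4.5]
grip_width: 17.0
finger_force: 30.0
```

arm_command:
  gripper: [10,10,10,10,10]
  dp:
    - [-0.02,0,0.05]
    - [0,0,0]
    - [-0.02,0,0.05]
    - [0,0,0]
    - [0,0,0]
  twist: [0,0,0,0,0]

```text
time: 29.35
tool_pos: [546.8, 3.4, 90.6]
tcp_rot: [-3.136, 0.001, 1.536]
contact_force: [-11.0, -7.6, 4.4]
grip_width: 16.7
finger_force: 30.0
```

arm_command:
  gripper: [10,10,10,10,10]
  dp:
    - [-0.02,0,0.05]
    - [0,0,0]
    - [-0.01,0,0.03]
    - [0,0,0]
    - [0,0,0]
  twist: [0,0,0,0,0]

```text
time: 29.98
tool_pos: [546.7, 2.7, 88.6]
tcp_rot: [-3.136, 0.001, 1.536]
contact_force: [-11.2, -7.9, 3.4]
grip_width: 16.8
finger_force: 30.0
```

arm_command:
  gripper: [10,10,10,10,10]
  dp:
    - [0,-0.02,0]
    - [0,-0.02,0]
    - [0,0,0]
    - [0,0,0]
    - [0,0,0]
  twist: [0,0,0,0,0]

```text
time: 30.6
tool_pos: [546.7, 2.7, 88.7]
tcp_rot: [-3.138, 0.001, 1.536]
contact_force: [-7.0, -8.5, 2.8]
grip_width: 16.9
finger_force: 30.0
```

arm_command:
  gripper: [30,45,45,45,45]
  dp:
    - [0,0,0]
    - [0,0,0]
    - [0,0,0]
    - [0,0,0]
    - [0,0,0]
  twist: [0,0,0,0,0]

```text
time: 31.22
tool_pos: [548.2, 3.7, 89.0]
tcp_rot: [3.141, 0.0, 1.536]
contact_force: [-0.2, -0.7, 1.1]
grip_width: 45.2
finger_force: 0.0
```

arm_command:
  gripper: [45,45,45,45,45]
  dp:
    - [0,0,-0.4]
    - [0,0,-0.8]
    - [0,0,-0.8]
    - [0,0,-0.8]
    - [0,0,-0.8]
  twist: [0,0,0,0,0]

```text
time: 31.85
tool_pos: [548.2, 3.6, 180.4]
tcp_rot: [3.141, 0.0, 1.536]
contact_force: [1.1, 0.2, 0.6]
grip_width: 45.3
finger_force: 0.0
```

arm_command:
  gripper: [45,45,45,45,45]
  dp:
    - [-0.8,0,-0.6]
    - [-0.8,0,-0.3]
    - [-0.8,0,0]
    - [-0.6,0,0]
    - [0,0,0]
  twist: [0,0,0,0,0]

```text
time: 32.48
tool_pos: [545.1, -72.7, 200.7]
tcp_rot: [-3.14, -0.0, 1.534]
contact_force: [0.8, 0.3, -0.2]
grip_width: 44.9
finger_force: 0.0
```

```bash
python3 - <<'E'
from h import *
o=st();im=capture('wrist')[:,:,::-1];cv2.imwrite('pics/w6.png',im);st()
E
```

```text
t 32.475 [545.1 -72.7 200.7] [-1.7992e+02 -1.0000e-02  8.7900e+01] F [ 0.8  0.3 -0.2] w 44.9 0.0
t 32.525 [545.2 -71.9 200.8] [-1.7993e+02 -3.0000e-02  8.7950e+01] F [0.4 0.  0. ] w 44.8 0.0
```

View pics/w6.png

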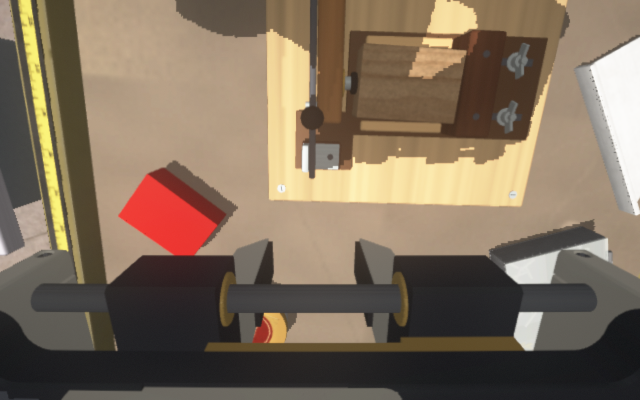

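The final view shows the bar (312,160) inside the lip (305,157), the gate shut with the plunger on the block, and the block home against the cleat.

```bash
python3 -c "
from plant import *
print(close_job())"
```

```text
the job is handed in; nothing more can be done
None
```

The block lies home against the back stop in the jig's channel, the gate is shut with its bar down behind the catch, the gripper is clear, and the job was handed in at about 32.5 s.

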